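# Tip the grinding pot into its catch tray

### The job

Slide the steel tray by its handle fully home under the tilting pot, between the stand's feet and up against the crossbar. Then pull the crank out towards its handle end to free the lock, swing it over towards the tray and feel for the tip notch, so that the pot empties its four grinding balls into the tray; leave the crank locked in the tip notch with the pin sprung fully home, the tray still home with all four balls in it, and the glassware round about undisturbed.

Things in the scene. Friction and masses are not known exactly. Their poses are not given: they have to be found in the camera images.
- stand: Aluminium tilting stand, fixed. Origin on the bench below the pot's middle; x along the pivot, away from the crank; the pot tips to +y. Foot rails along y from -40 to 90 mm, inner faces at x = +-56 mm, 14 mm high, ends flared outwards to y = 118 mm. Uprights 34 mm wide, 150 mm high at x = +-61 mm; steel index plate on the front one (x -66 to -74 mm), an arc of radius 44 to 68 mm about the pivot.
- crossbar (a point): Middle of the tray-side face of the bar that joins the rails, at (0, -30, 11) mm in the stand's frame; the bar is 22 mm high and is the stop for the tray. Axes as the stand's.
- pivot (a point): Middle of the pivot axis, 125 mm above the bench, axes as the stand's. The steel pot turns about it with the crank: 90 mm in diameter, 100 mm high, 75 to 175 mm above the bench when upright.
- cradle (a joint): Tilt of cradle, pot and crank in rad: 0 = upright (locked so at the start), growing as the pot tips to the stand's +y. Balls leave it past about 1.6; it can turn to 2.5. Swinging takes 2 to 8 N at the handle, and friction holds it about where it is left. The tip notch is somewhere between 1.88 and 2.22, set anew each time and not measured: feel for it.
- crank_grip (a point): Middle of the crank handle: grey plastic round bar along the stand's x, 20 mm in diameter, 55 mm long between the flat crank arm (+x end) and a 32 mm flange (-x end). It is 110 mm from the pivot axis, and 112 mm from the stand's origin towards -x when the lock is home. Its lean from vertical towards the stand's +y is (tilt - 1.047) rad: at the start 60 deg towards -y. Site axes turn with the crank.
- lock_pin (a point): Locking pin, 10 mm thick, on the crank, 56 mm from the pivot. The crank slides up to 16 mm out along the stand's -x against a spring (8 N home, 13 N out) and is free when 8 mm out. Let go, or held loosely enough to slide through the fingers, it rides 6 to 7 mm out on the plate and springs home over a notch, which then stops the crank (0.07 rad play each way). Held out, it passes the notch.
- tray: Loose steel catch tray, 0.4 to 0.65 kg, 100 mm (x) by 170 mm (y), 45 mm high, walls 4 mm; origin at the centre of its underside. Fully home it lies between the rails (6 mm of play each side), its -y wall against the crossbar: its origin then 55 mm from the stand's along the stand's +y, axes parallel. Slide it on the bench, do not lift it.
- tray_handle (a point): Middle of the tray's handle: grey plastic bar 12 mm in diameter, 76 mm long, along the tray's x, at (0, 125, 60) mm in the tray's frame, 40 mm outside its +y end wall. Axes as the tray's.
- ball_0_center (a point): Centre of a white ceramic grinding ball, 36 mm in diameter, 60 to 130 g, at the start in the pot (the four are alike).
- ball_1_center (a point): Centre of a white ceramic grinding ball, 36 mm in diameter, 60 to 130 g, at the start in the pot (the four are alike).
- ball_2_center (a point): Centre of a white ceramic grinding ball, 36 mm in diameter, 60 to 130 g, at the start in the pot (the four are alike).
- ball_3_center (a point): Centre of a white ceramic grinding ball, 36 mm in diameter, 60 to 130 g, at the start in the pot (the four are alike).
- flask: Bystander: stoppered conical flask, 66 mm wide, 111 mm high; origin at the centre of its underside.
- beaker: Bystander: empty glass beaker, 70 mm wide, 92 mm high; origin at the centre of its underside.
- cylinder: Bystander: measuring cylinder, foot 52 mm, 188 mm high; origin at the centre of its underside.
- vial: Bystander: capped sample vial, 27 mm wide, 59 mm high; origin at the centre of its underside.

How it is judged (in metres and radians):
On the way, in this order (a step that is already met when the one before it is completed fails the run):
1. the tray is home between the rails (within 11 mm of the crossbar) while the pot is still upright (tilt below 0.2 rad) (y of tray in the frame of stand between 0.045 and 0.066 m and x of tray in the frame of stand between -0.012 and 0.012 m and angle between the y axis of tray and the y axis of stand, either way round below 0.12 rad and angle between tray's own z axis and vertical below 0.05 rad and z of tray in the frame of stand below 0.004 m and value of joint cradle below 0.2 rad), for 0.2 s.
2. the pot is tipped past 1 rad with the tray home (y of tray in the frame of stand between 0.045 and 0.066 m and x of tray in the frame of stand between -0.012 and 0.012 m and angle between the y axis of tray and the y axis of stand, either way round below 0.12 rad and angle between tray's own z axis and vertical below 0.05 rad and z of tray in the frame of stand below 0.004 m and value of joint cradle above 1 rad), for 0.1 s.
At the end, for the whole second after the job is handed in: The pot is tipped past 1.75 rad and at rest, with the crank locked in the tip notch (slid in to within 2.5 mm of fully home); the tray is at rest flat on the bench, home between the rails (within 11 mm of the crossbar, 12 mm sideways, 0.12 rad), and all four balls lie in it (value of joint cradle above 1.75 rad and x of crank_grip in the frame of stand above -0.1145 m and y of tray in the frame of stand between 0.045 and 0.066 m and x of tray in the frame of stand between -0.012 and 0.012 m and angle between the y axis of tray and the y axis of stand, either way round below 0.12 rad and angle between tray's own z axis and vertical below 0.05 rad and z of tray in the frame of stand below 0.004 m and x of ball_0_center in the frame of tray between -0.046 and 0.046 m and y of ball_0_center in the frame of tray between -0.081 and 0.081 m and z of ball_0_center in the frame of tray between 0 and 0.062 m and x of ball_1_center in the frame of tray between -0.046 and 0.046 m and y of ball_1_center in the frame of tray between -0.081 and 0.081 m and z of ball_1_center in the frame of tray between 0 and 0.062 m and x of ball_2_center in the frame of tray between -0.046 and 0.046 m and y of ball_2_center in the frame of tray between -0.081 and 0.081 m and z of ball_2_center in the frame of tray between 0 and 0.062 m and x of ball_3_center in the frame of tray between -0.046 and 0.046 m and y of ball_3_center in the frame of tray between -0.081 and 0.081 m and z of ball_3_center in the frame of tray between 0 and 0.062 m and velocity of joint cradle between -0.1 and 0.1 rad/s and linear speed of tray below 0.02 m/s); the robot touches nothing.
It fails at once if the flask is moved more than 20 mm or tipped (distance of flask from where it was at the start of the episode above 0.02 m or angle between flask's own z axis and vertical above 0.3 rad).
It fails at once if the beaker is moved more than 20 mm or tipped (distance of beaker from where it was at the start of the episode above 0.02 m or angle between beaker's own z axis and vertical above 0.3 rad).
It fails at once if the cylinder is moved more than 20 mm or tipped (distance of cylinder from where it was at the start of the episode above 0.02 m or angle between cylinder's own z axis and vertical above 0.3 rad).
It fails at once if the vial is moved more than 20 mm or tipped (distance of vial from where it was at the start of the episode above 0.02 m or angle between vial's own z axis and vertical above 0.3 rad).
It also fails if it takes over 61 s, if anything falls off the work surface, if the arm or the gripper's body presses on something with over 40 N, if the wrist force passes 120 N, or if a joint passes its speed limit or range.

### The arm

A 6-joint arm with a two-finger parallel gripper is mounted at the origin on a cart in front of the work surface, level with it; the furniture and walls round the work are solid. World frame = base frame: x ahead of the robot, y to its left, z up, the work surface at z = 0. Lengths are in mm, angles in rad, forces in N, time in s.
With the tool pointing down it reaches from about 275 to 750 mm from the base axis. Payload 10.2 kg.
Tool frame: the origin (TCP) lies between the finger pads; the fingertips stand 22 mm ahead of it and the grasp point (between the pads) lies 3 mm ahead of it (ctrl.nose_length is the distance from the TCP to the fingertips, in mm); y points along the fingers, z is the direction in which the jaws open and shut, and the axes are right-handed (so a half turn about y gives the same grasp; the last joint's range is limited). The gripper opens to 85 mm and grips with 20 to 120 N. Pads are 22 mm wide; open, the fingers measure 114 mm over their backs; the gripper's body (76 mm by 85 mm) begins 54 mm behind the grasp point. The pads swing forward as they close: fully open they stand 13 mm farther back than shut.
Start: joints at [1.123, 0.313, 1.498, -0, 1.331, -0.223], TCP at [117.041, 511.794, 253.294] pointing down, gripper open.
Joint ranges: [-2.94, 2.94], [-0.97, 2.17], [0.19, 2.56], [-1.23, 4.37], [0.02, 3.11], [-2.88, 2.88]. Speed limits (rad/s): [2.39, 2.39, 3.01, 3.14, 3.14, 3.14].

### API

Orientations are given as a unit quaternion [w, x, y, z].
In Python, from rig import ctrl, eyes, models gives the robot as it stands.
- The arm moves only by the shell command python3 -m crank 'ROWS' [FORCE]. ROWS is JSON, a list of rows, each an object with "dp": the shift along the tool's x, y, z in mm, a list of three; "roll": the turn about the tool's y in rad; "gripper": the closure in counts, from 0 (fully open) to 255 (shut). A call has 1 to 10 rows; each row is the pose to reach, as a shift and turn from the pose commanded when the call began, along the tool's axes at that moment; what a row does not reach only later rows make up. A row lasts 1/12 s, in which the tool goes at most 41.7 mm and 7.16 degrees, less where a joint would pass 70% of its speed; a pose out of reach is approached as far as the arm can. A call with a gripper value outside its range is refused whole. The fingers move at their own pace and stop on an object; FORCE is the grip in N (left out, the last holds). Time passes only in rows, so rows that repeat a pose let the fingers close. It gives the time, the measured TCP pose, the force and the opening at its end, in the units of the state.
- ctrl.sense(): the state, without advancing time (a new reading comes with each control period).
- eyes.capture(name): name is "scene" or "top"; returns a dict with "color" (420x560x3 uint8, red, green, blue), "fx", "fy", "cx", "cy" (pixels), "R" (3x3) and "t" (3): a world point X has camera coordinates R X + t. Camera axes: x right, y down, z forward; pixel columns grow to the right and rows downward; lengths in mm; the calibration is good to about 2 mm. A picture is of the moment at which its call begins. There is no depth.
- ctrl.finish_job(): hands the job in, once; it reports no verdict.
Trained networks look in a picture, given as the dict that the camera call returned (one of the last four; its "shot" number tells which), for a name from the list of things; names that differ only in an ending like _2 or _b are one class to them, and where a whole thing is asked for, a point or a joint stands for the part that bears it (a point fixed in the world has none). Each returns a list of dicts, best first, with "confidence" (0 to 1); they miss things now and then, are a little off and sometimes report something else, mostly with a low value. They report only what shows in the picture. A call takes as long as a camera call.
- models.spot_in(picture, label): "extent" ([centre column, centre row, width, height] in pixels, round what is visible of it).
- models.spot_point(picture, label): "centre" ([column, row] in pixels: a listed point, or the origin of a listed thing).
The state is a dict: "time_s": time; "joints": joint angles; "dq": joint speeds; "tau": joint torques, N m; "eef_pos": TCP position; "ee_rot": TCP orientation; "force": force on the tool from outside, world axes, zero at the start; "wrist_torque": the same for the moment, N m; "grip_width": opening from 0.0 (shut) to 1.0 (fully open).
Only numpy, scipy, OpenCV 4.12 (cv2) and the standard library are available. Lean on these libraries where they do the work, as an engineer would, in place of code of your own. Each camera call takes 0.05 s, during which the arm holds its last target. There are 200 camera calls.

## Working session

There is one attempt and no reset: what is moved stays moved. The work goes in short steps, Python scripts to look and compute and a shell command to move; the robot and the scene stay as the last step left them, time stands still between calls to the robot, and variables do not carry over. Pictures are saved under pics/ and viewed, about 8 in all and at most 12, crops included, and the job is handed in when it is done.

```bash
ls; mkdir -p pics; cat > h.py <<'E'
import numpy as np, cv2
from rig import ctrl, eyes, models
from scipy.spatial.transform import Rotation as Ro
from scipy.optimize import least_squares
def save(p,n): cv2.imwrite(f'pics/{n}.png',p['color'][...,::-1])
def proj(p,X):
    c=np.asarray(p['R'])@np.asarray(X,float)+np.asarray(p['t']).ravel(); return np.array([p['fx']*c[0]/c[2]+p['cx'],p['fy']*c[1]/c[2]+p['cy']])
def onplane(p,uv,z):
    R=np.asarray(p['R']);t=np.asarray(p['t']).ravel();d=R.T@np.array([(uv[0]-p['cx'])/p['fx'],(uv[1]-p['cy'])/p['fy'],1]);c=-R.T@t
    return c+d*(z-c[2])/d[2]
def tri(ps,uvs):
    return least_squares(lambda X:np.concatenate([proj(p,X)-u for p,u in zip(ps,uvs)]),[300,300,50]).x
def tool():
    s=ctrl.sense();q=s['ee_rot'];return np.array(s['eef_pos']),Ro.from_quat([q[1],q[2],q[3],q[0]]).as_matrix(),s
E
python3 - <<'E'
from h import *
np.set_printoptions(precision=1,suppress=True)
ps=[eyes.capture(n) for n in('scene','top')]
for p,n in zip(ps,('scene0','top0')): save(p,n)
cv2.imwrite('pics/both.png',np.hstack([cv2.resize(p['color'],(560,420)) for p in ps])[...,::-1]) if 0 else None
for l in 'stand crossbar pivot crank_grip lock_pin tray tray_handle flask beaker cylinder vial'.split():
    r=[models.spot_point(p,l)[:2] for p in ps]
    u=[[(np.round(x['centre']),round(x['confidence'],2)) for x in a] for a in r]
    print(l,u, tri(ps,[a[0]['centre'] for a in r]) if all(r) else '')
for p in ps: print(-np.asarray(p['R']).T@np.asarray(p['t']).ravel(),p['fx'])
P,R,s=tool();print(P,R,s['force'],s['time_s'])
E
```

```text
pics
stand [[(array([335., 273.]), 0.91), (array([235., 234.]), 0.24)], [(array([350., 210.]), 0.94)]] [ 585.2 -187.4   -0.9]
crossbar [[(array([346., 273.]), 0.57)], [(array([358., 209.]), 0.83)]] [ 591.3 -214.7   16.9]
pivot [[(array([340., 239.]), 0.6), (array([240., 179.]), 0.26)], [(array([353., 206.]), 0.78)]] [ 587.7 -184.3  126.6]
crank_grip [[(array([358., 271.]), 0.82), (array([343., 257.]), 0.46)], [(array([404., 238.]), 0.87), (array([140., 243.]), 0.23)]] [ 492.1 -304.3  183.2]
lock_pin [[(array([344., 257.]), 0.77), (array([173., 185.]), 0.33)], [(array([376., 228.]), 0.74), (array([350., 211.]), 0.16)]] [ 527.  -240.4  152.4]
tray [[(array([235., 233.]), 0.84)], [(array([240., 242.]), 0.57)]] [503.2 143.1  -8.9]
tray_handle [[(array([204., 199.]), 0.65)], [(array([197., 248.]), 0.57)]] [486.  259.   69.1]
flask [[(array([242., 180.]), 0.78)], [(array([189., 184.]), 0.62)]] [679.8 297.4  11.8]
beaker [[(array([205., 174.]), 0.97)], [(array([401., 238.]), 0.7), (array([150., 205.]), 0.62)]] [ 381.1 -142.2  440.6]
cylinder [[(array([425., 314.]), 0.66)], [(array([423., 188.]), 0.57), (array([351., 218.]), 0.5)]] [ 658.1 -424.2  -35.9]
vial [[(array([176., 184.]), 0.63), (array([234., 232.]), 0.52)], []] 
[ -61.8 -607.7  907. ] 426.82859400268546
[ 446.7  -10.4 1424.2] 468.563144927495
[117.1 511.8 253.3] [[ 1.   0.   0.2]
 [-0.2  0.   1. ]
 [ 0.  -1.   0. ]] [-1.1 -1.   0.5] 1.2
```

View pics/scene0.png

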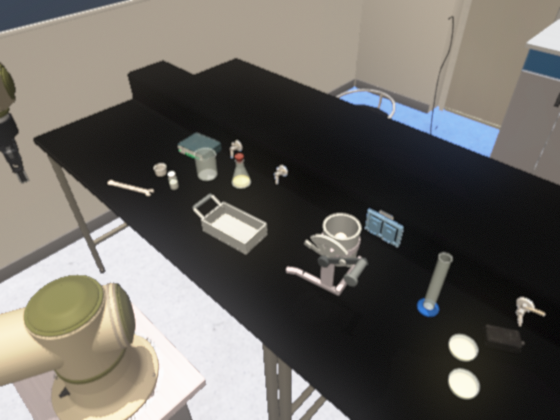

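View pics/top0.png

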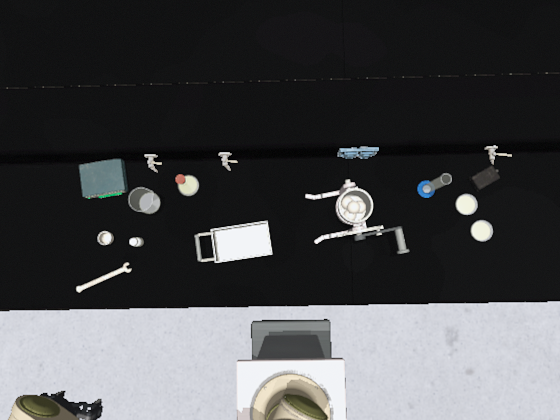

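The scene picture shows the tray with its handle at about (204,205), the stand at (340,260) with crank handle at (355,272). In the top view the handle is at (204,247) and the crank at (403,240). The stand's +y points roughly towards the tray. Next I'll fit the poses.

```bash
cat > fit.py <<'E'
from h import *
np.set_printoptions(precision=1,suppress=True)
ps=[eyes.capture(n) for n in('scene','top')]
def fit(pts,x0):
    obs=[]
    for l,X in pts.items():
        for p in ps:
            r=models.spot_point(p,l)
            r=[a for a in r if np.linalg.norm(np.array(a['centre'])-proj(p,w(x0,X)))<25]
            if r: obs.append((p,X,np.array(r[0]['centre']),l))
    f=lambda q:np.concatenate([proj(p,w(q,X))-u for p,X,u,l in obs])
    s=least_squares(f,x0,loss='soft_l1',x_scale=[10,10,.1]);
    for (p,X,u,l),e in zip(obs,f(s.x).reshape(-1,2)): print(l,u,e)
    return s.x
def w(q,X): 
    c,s=np.cos(q[2]),np.sin(q[2]);return np.array([q[0]+c*X[0]-s*X[1],q[1]+s*X[0]+c*X[1],X[2]])
st=fit(dict(stand=(0,0,0),crossbar=(0,-30,11),pivot=(0,0,125),crank_grip=(-112,-95.3,180),lock_pin=(-76,-48.5,153)),[585,-187,.19])
tr=fit(dict(tray=(0,0,0),tray_handle=(0,125,60)),[503,143,.14])
np.set_printoptions(precision=3,suppress=True);print('stand',st,'tray',tr)
def draw(im,p,q,segs,col):
    for a,b in segs: cv2.line(im,*[tuple(int(round(v*3*16)) for v in proj(p,w(q,X))) for X in(a,b)],col,1,cv2.LINE_AA,4)
box=lambda x,y0,y1,z:[((a*x,y,z),(b*x,v,z)) for a,y,b,v in((-1,y0,1,y0),(1,y0,1,y1),(1,y1,-1,y1),(-1,y1,-1,y0))]
out=[]
for p,(u,v) in zip(ps,((170,180),(180,160))):
    im=cv2.resize(p['color'][...,::-1],None,fx=3,fy=3,interpolation=cv2.INTER_CUBIC)
    draw(im,p,tr,box(50,-85,85,45)+[((-38,125,60),(38,125,60))],(0,255,0))
    draw(im,p,st,[((k*56,-40,14),(k*56,90,14)) for k in(-1,1)]+[((-84,-95,180),(-140,-95,180)),((-56,-30,22),(56,-30,22))],(0,0,255))
    draw(im,p,st,[((45*np.cos(a),45*np.sin(a),175),(45*np.cos(a+.3),45*np.sin(a+.3),175)) for a in np.arange(0,6.2,.3)],(255,0,255))
    out.append(im[v*3:v*3+ (130 if v==180 else 110)*3-90*(v==180), u*3:u*3+750])
cv2.imwrite('pics/fit.png',np.vstack([o[:300] for o in out]))
np.save('poses.npy',np.array([st,tr]))
P,R,s=tool()
print(P,np.arctan2(-R[0,2],R[1,2]))
E
python3 fit.py
```

```text
stand [335.8 269.7] [1.8 2.1]
stand [348.9 211.7] [-1.3 -0.6]
crossbar [349.4 276.1] [-1.5 -2.4]
crossbar [359.8 208.6] [-2.   0.1]
pivot [341.2 240.4] [ 0.  -0.6]
pivot [353.  207.4] [ 0.  -0.9]
crank_grip [358.9 269. ] [0.2 0.6]
crank_grip [403.7 237.8] [-3.   0.2]
lock_pin [344.9 255.4] [1.2 3.6]
lock_pin [376.2 226.8] [2.1 2.2]
tray [232.8 233.4] [1.2 0.3]
tray [244.3 243.8] [-1.   0.5]
tray_handle [203.  198.3] [0.  3.4]
tray_handle [198.9 247.9] [-0.4 -0.5]
stand [ 588.944 -186.084    0.188] tray [494.45  133.417   0.069]
[117.048 511.798 253.277] -0.22480025370483084
```

View pics/fit.png

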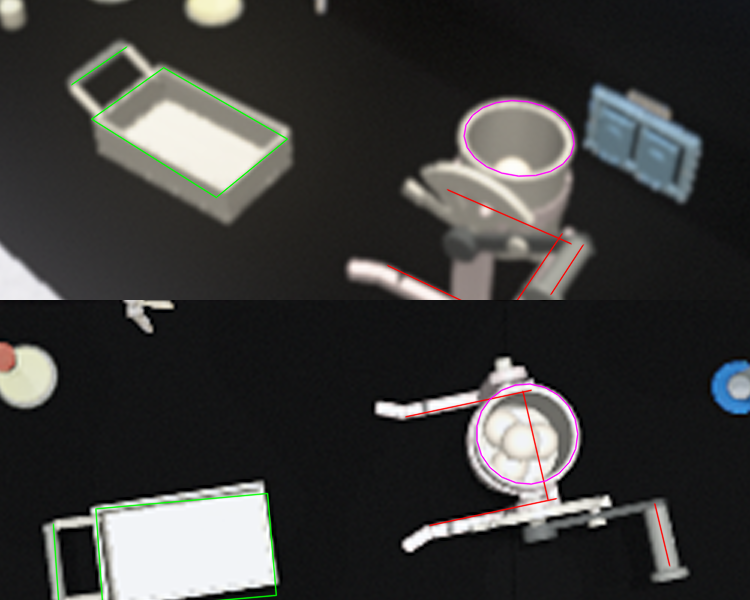

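The stand fit is good: the rim, rails and crank handle overlay to about 3 mm. The tray's true edge slopes more than the fitted one (top-view corners (267,221), (272,255), (212,229)), so I'll refit it on the corners.

```bash
python3 - <<'E'
from h import *
np.set_printoptions(precision=3,suppress=True)
p=eyes.capture('top')
w=lambda q,X:np.array([q[0]+np.cos(q[2])*X[0]-np.sin(q[2])*X[1],q[1]+np.sin(q[2])*X[0]+np.cos(q[2])*X[1],X[2]])
g=cv2.cvtColor(p['color'],cv2.COLOR_RGB2GRAY)[212:270,206:280]
m=(g>110).astype(np.uint8); m=cv2.morphologyEx(m,cv2.MORPH_OPEN,np.ones((9,9)))
c=max(cv2.findContours(m,0,2)[0],key=cv2.contourArea).reshape(-1,2)+[206,212]
r=cv2.boxPoints(cv2.minAreaRect(c.astype(np.float32)));print(r)
X=[onplane(p,u,40) for u in r];print(np.array(X))
c0=np.mean(X,0);print('box centre',c0,[np.linalg.norm(X[i]-X[i-1]) for i in range(4)],[np.arctan2(*(X[i]-X[i-1])[[1,0]]) for i in range(4)])
obs=[((50,-85,45),(267.3,221.3)),((-50,-85,45),(272.3,255)),((50,85,45),(211.7,229.3)),((38,125,60),(195.8,234.8))]
s=least_squares(lambda q:np.concatenate([proj(p,w(q,X))-u for X,u in obs]),[500,140,.14],x_scale=[10,10,.1]);print(s.x,s.fun)
print('handle',w(s.x,(0,125,60)))
E
```

```text
[[212.056 228.042]
 [267.166 219.775]
 [272.33  254.2  ]
 [217.22  262.467]]
[[543.02  221.72   40.   ]
 [564.21   57.604  40.   ]
 [462.378  44.019  40.   ]
 [441.279 206.699  40.   ]]
box centre [502.721 132.51   40.   ] [np.float64(102.84342759425289), np.float64(165.47820036995196), np.float64(102.73431587321907), np.float64(164.04292693817473)] [np.float64(0.14657403608680392), np.float64(-1.442388593768984), np.float64(-3.008971298584749), np.float64(1.6997713154919758)]
[499.595 134.747   0.118] [ 0.267 -0.013 -0.166  0.008 -1.047 -0.061  0.937  0.067]
handle [484.838 258.872  60.   ]
```

```bash
python3 -m crank '[{"dp":[100,0,-40],"roll":-0.1,"gripper":120},{"dp":[100,0,-40],"roll":-0.1,"gripper":120},{"dp":[100,0,-40],"roll":-0.1,"gripper":120},{"dp":[415,120,-165],"roll":-0.355,"gripper":120},{"dp":[415,120,-165],"roll":-0.355,"gripper":120},{"dp":[415,120,-165],"roll":-0.355,"gripper":120},{"dp":[415,120,-165],"roll":-0.355,"gripper":120},{"dp":[415,120,-165],"roll":-0.355,"gripper":120},{"dp":[415,120,-165],"roll":-0.355,"gripper":120},{"dp":[415,120,-165],"roll":-0.355,"gripper":120}]' 60
```

```text
time_s: 2.88
eef_pos: [426.4, 298.3, 158.6]
ee_rot: [0.706, -0.706, -0.046, 0.046]
force: [0.3, 1.6, 0.4]
grip_width: 0.526
```

```bash
cat > where.py <<'E'
from h import *; import sys
np.set_printoptions(precision=3,suppress=True)
P,R,s=tool();print(P,'yaw',np.arctan2(-R[0,2],R[1,2]),'F',np.array(s['force']),'w',s['grip_width'],'t',s['time_s'])
st=np.load('poses.npy')[0];c,k=np.cos(st[2]),np.sin(st[2]);d=P[:2]-st[:2]
print('in stand',c*d[0]+k*d[1],-k*d[0]+c*d[1],P[2])
if len(sys.argv)>3:
    print('dp to target',R.T@(np.array(eval(','.join(sys.argv[1:4])))-P))
E
python3 where.py 485 258 65
```

```text
[426.362 298.322 158.56 ] yaw 0.13006564397436968 F [0.324 1.572 0.398] w 0.5256949748691431 t 2.8833
in stand -69.16352219154086 506.25968601141744 158.5604803298052
dp to target [ 52.876  93.574 -47.601]
```

```bash
python3 -m crank '[{"dp":[51,40,-46],"roll":0,"gripper":120},{"dp":[51,40,-46],"roll":0,"gripper":120},{"dp":[51,40,-46],"roll":0,"gripper":120},{"dp":[51,40,-46],"roll":0,"gripper":120}]'; python3 where.py 485 258 65; python3 - <<'E'
from h import *
a=[]
for n in('scene','top'):
    p=eyes.capture(n); c=np.round(proj(p,(485,258,60))).astype(int)
    a.append(cv2.resize(p['color'][c[1]-30:c[1]+30,c[0]-40:c[0]+40,::-1],(400,300),interpolation=cv2.INTER_CUBIC))
cv2.imwrite('pics/app.png',np.hstack(a))
E
```

```text
time_s: 3.22
eef_pos: [481.9, 259.7, 118.0]
ee_rot: [-0.706, 0.706, 0.044, -0.046]
force: [-0.9, 0.5, 0.3]
grip_width: 0.529
[481.89  259.685 117.963] yaw 0.12767618322257487 F [-0.869  0.525  0.318] w 0.528755796720362 t 3.2167
in stand -21.83744608580338 457.9232892493501 117.96278056151098
dp to target [ 2.988 52.957 -2.053]
```

View pics/app.png

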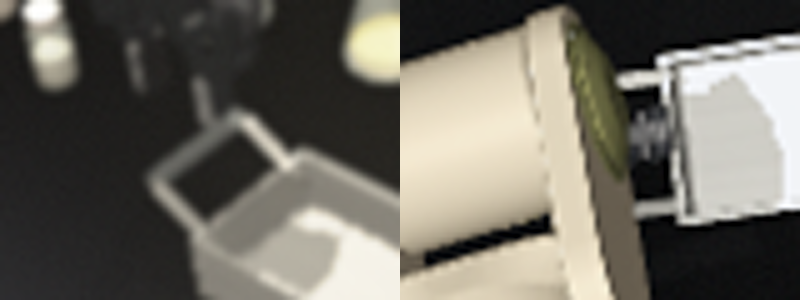

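The fingers hang above the handle, one on either side of the bar. I'll descend and close.

```bash
python3 -m crank '[{"dp":[2,30,-1],"roll":0,"gripper":120},{"dp":[2,53,-1],"roll":0,"gripper":120},{"dp":[2,53,-1],"roll":0,"gripper":120},{"dp":[2,53,-1],"roll":0,"gripper":255},{"dp":[2,53,-1],"roll":0,"gripper":255},{"dp":[2,53,-1],"roll":0,"gripper":255},{"dp":[2,53,-1],"roll":0,"gripper":255},{"dp":[2,53,-1],"roll":0,"gripper":255},{"dp":[2,53,-1],"roll":0,"gripper":255}]' 60; python3 where.py 485 258 65
```

```text
time_s: 4.07
eef_pos: [484.2, 260.7, 68.1]
ee_rot: [0.706, -0.705, -0.047, 0.045]
force: [-2.0, 0.7, 6.8]
grip_width: 0.114
[484.197 260.668  68.147] yaw 0.13051470111566776 F [-2.017  0.706  6.833] w 0.11405429224256185 t 4.0667
in stand -19.38730183689063 458.45761891669736 68.14682076307795
dp to target [ 0.44   3.146 -2.752]
```

```bash
python3 -m crank '[{"dp":[2,-1,-8],"roll":0,"gripper":255},{"dp":[5,-2,-22],"roll":-0.01,"gripper":255},{"dp":[9,-2,-40],"roll":-0.02,"gripper":255},{"dp":[13,-2,-58],"roll":-0.03,"gripper":255},{"dp":[18,-2,-76],"roll":-0.04,"gripper":255},{"dp":[22,-2,-94],"roll":-0.05,"gripper":255},{"dp":[25,-2,-106],"roll":-0.058,"gripper":255},{"dp":[26,-2,-112],"roll":-0.058,"gripper":255},{"dp":[26,-2,-112],"roll":-0.058,"gripper":255}]'; cat > traypose.py <<'E'
from h import *
np.set_printoptions(precision=3,suppress=True)
p=eyes.capture('top')
g=cv2.cvtColor(p['color'],cv2.COLOR_RGB2GRAY)
st=np.load('poses.npy')[0];P,R,s=tool();c,k=np.cos(st[2]),np.sin(st[2])
# tray centre guess from the tool: 125 mm ahead along -tool z
o=P-125*R[:,2];u=proj(p,(o[0],o[1],45)).astype(int)
im=cv2.resize(p['color'][u[1]-50:u[1]+50,u[0]-45:u[0]+85,::-1],None,fx=6,fy=6,interpolation=cv2.INTER_CUBIC)
def q2(P): return (np.array(proj(p,P))-[u[0]-45,u[1]-50]+.5)*6
w=lambda X:np.array([st[0]+c*X[0]-k*X[1],st[1]+k*X[0]+c*X[1],X[2]])
for a,b in[((x,-40,14),(x,90,14)) for x in(-56,56)]: cv2.line(im,tuple(q2(w(a)).astype(int)),tuple(q2(w(b)).astype(int)),(0,0,255),1)
t=[o[:2]+R[:2,0]*a*50+R[:2,2]*b*85 for a,b in((1,1),(1,-1),(-1,-1),(-1,1))]
cv2.polylines(im,[np.array([q2((*v,45)) for v in t]).astype(int)],True,(0,255,0),1)
import sys;cv2.imwrite(f'pics/{sys.argv[1]}.png',im)
E
python3 where.py; python3 traypose.py tp1
```

```text
time_s: 4.82
eef_pos: [524.4, 151.2, 68.5]
ee_rot: [-0.704, 0.704, 0.066, -0.066]
force: [0.4, -1.2, -2.5]
grip_width: 0.11
[524.398 151.231  68.532] yaw 0.18667853731226458 F [ 0.414 -1.163 -2.494] w 0.11021015209397136 t 4.8167
in stand -0.3527969625307463 343.43520070059554 68.53236862433025
```

View pics/tp1.png

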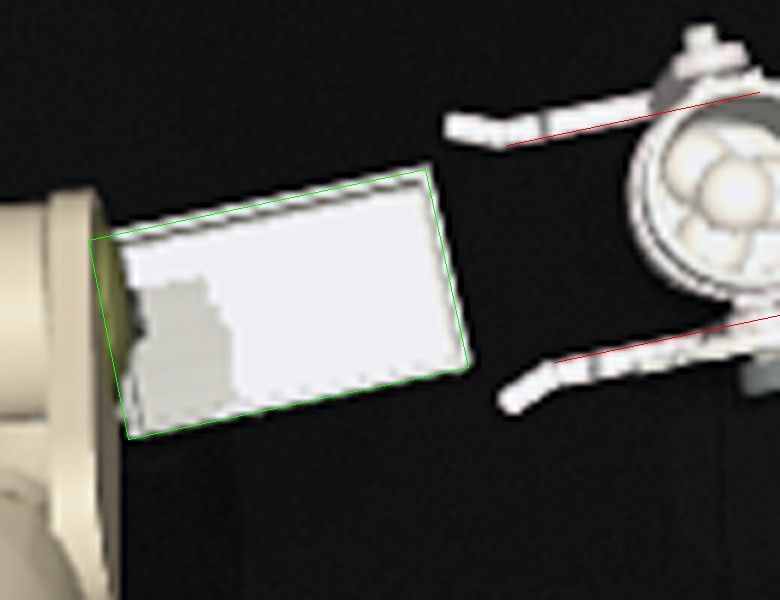

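The overlay matches the tray to about 1 mm. The tray needs to shift about 2.5 mm towards the stand's -x to centre in the mouth.

```bash
python3 -m crank '[{"dp":[-2.5,0,-10],"roll":0,"gripper":255},{"dp":[-2.5,0,-25],"roll":0,"gripper":255},{"dp":[-2.5,0,-40],"roll":0,"gripper":255},{"dp":[-2.5,0,-55],"roll":0,"gripper":255},{"dp":[-2.5,0,-70],"roll":0.01,"gripper":255},{"dp":[-2.5,0,-85],"roll":0.01,"gripper":255},{"dp":[-2.5,0,-97],"roll":0.01,"gripper":255},{"dp":[-2.5,0,-105],"roll":0.01,"gripper":255},{"dp":[-2.5,0,-105],"roll":0.01,"gripper":255}]';python3 where.py; python3 traypose.py tp2
```

```text
time_s: 5.62
eef_pos: [541.4, 47.5, 68.2]
ee_rot: [-0.704, 0.705, 0.063, -0.062]
force: [0.2, -2.0, -1.0]
grip_width: 0.114
[541.41   47.468  68.189] yaw 0.17728675596386428 F [ 0.2   -1.958 -0.991] w 0.11372415064604939 t 5.6167
in stand -3.037666769367611 238.32091396220747 68.18898622084494
```

View pics/tp2.png

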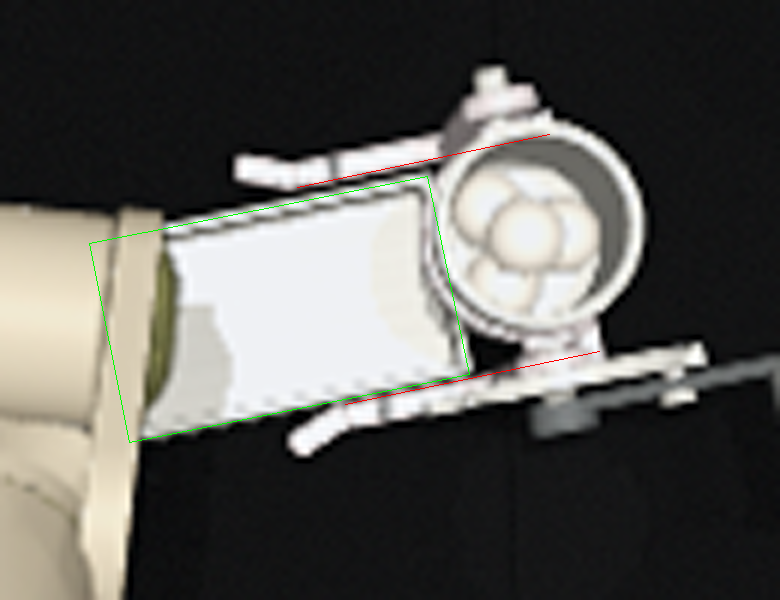

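The tray is inside the mouth, slightly nearer the front rail, and the force is low. Next I'll push it home, with a small overshoot to feel the stop.

```bash
python3 -m crank '[{"dp":[1,0,-10],"roll":0,"gripper":255},{"dp":[2,0,-22],"roll":0,"gripper":255},{"dp":[2,0,-34],"roll":0,"gripper":255},{"dp":[2,0,-44],"roll":0,"gripper":255},{"dp":[2,0,-50],"roll":0,"gripper":255},{"dp":[2,0,-54],"roll":0,"gripper":255},{"dp":[2,0,-57],"roll":0,"gripper":255}]';python3 where.py
```

```text
time_s: 6.25
eef_pos: [553.2, -7.4, 68.2]
ee_rot: [0.704, -0.704, -0.063, 0.063]
force: [0.2, 4.3, 2.1]
grip_width: 0.113
[553.249  -7.416  68.169] yaw 0.1777753312791016 F [0.176 4.31  2.087] w 0.11318613610227024 t 6.25
in stand -1.667004051803893 182.19147217534956 68.16945051294587
```

```bash
python3 -m crank '[{"dp":[0,0,-2],"roll":0,"gripper":255},{"dp":[0,0,-4],"roll":0,"gripper":255},{"dp":[0,0,-4],"roll":0,"gripper":255}]';python3 where.py; python3 traypose.py tp3
```

```text
time_s: 6.5
eef_pos: [553.5, -8.3, 68.2]
ee_rot: [0.706, -0.703, -0.063, 0.063]
force: [-2.0, 18.5, 4.9]
grip_width: 0.114
[553.475  -8.315  68.15 ] yaw 0.17803633412452524 F [-2.046 18.492  4.893] w 0.11397341022494716 t 6.5
in stand -1.6131427598039139 181.26632037797106 68.15023749655121
```

The tray is home: 18 N against the stop, with the handle at stand y = 181. Now I'll release and go up towards the crank.

```bash
python3 -m crank '[{"dp":[0,0,3.5],"roll":0,"gripper":255},{"dp":[0,0,3.5],"roll":0,"gripper":120},{"dp":[0,0,3.5],"roll":0,"gripper":120},{"dp":[0,0,3.5],"roll":0,"gripper":120},{"dp":[0,-30,3.5],"roll":0,"gripper":120},{"dp":[0,-70,3.5],"roll":0,"gripper":120},{"dp":[0,-110,3.5],"roll":0,"gripper":120},{"dp":[0,-150,3.5],"roll":0,"gripper":120},{"dp":[0,-190,0],"roll":0,"gripper":120},{"dp":[0,-202,0],"roll":0,"gripper":120}]';python3 where.py; python3 - <<'E'
from h import *
st=np.load('poses.npy')[0];c,k=np.cos(st[2]),np.sin(st[2]);P,R,s=tool()
T=np.array([st[0]+c*-112-k*-95.3,st[1]+k*-112+c*-95.3,270]);print(T,R.T@(T-P))
E
```

```text
time_s: 7.38
eef_pos: [555.1, -11.9, 276.4]
ee_rot: [-0.703, 0.706, 0.066, -0.06]
force: [-0.3, -0.4, 0.3]
grip_width: 0.531
[555.144 -11.885 276.419] yaw 0.17769025893725654 F [-0.337 -0.444  0.315] w 0.53141689183697 t 7.3833
in stand -0.6403507918289222 177.44691458299636 276.4186383662092
[ 496.73366966 -300.64088626  270.        ] [-108.59064225    6.64735949 -273.85568249]
```

```bash
python3 -m crank '[{"dp":[-14,5,-34],"roll":0,"gripper":120},{"dp":[-28,5,-70],"roll":0,"gripper":120},{"dp":[-43,5,-106],"roll":0,"gripper":120},{"dp":[-57,5,-142],"roll":0,"gripper":120},{"dp":[-72,5,-178],"roll":0,"gripper":120},{"dp":[-86,5,-214],"roll":0,"gripper":120},{"dp":[-100,5,-248],"roll":0,"gripper":120},{"dp":[-109,5,-273],"roll":0,"gripper":120},{"dp":[-109,5,-273],"roll":0,"gripper":120},{"dp":[-109,5,-273],"roll":0,"gripper":120}]';python3 where.py 496.7 -300.6 185; python3 - <<'E'
from h import *
P,R,s=tool();a=[]
for n in('scene','top'):
    p=eyes.capture(n); c=np.round(proj(p,(500,-290,180))).astype(int)
    if n=='top': c=c+[-45,0]
    a.append(cv2.resize(p['color'][c[1]-45:c[1]+45,c[0]-60:c[0]+60,::-1],(400,300),interpolation=cv2.INTER_CUBIC))
    print([(np.round(x['centre'],1),x['confidence']) for x in models.spot_point(p,'crank_grip')[:2]],proj(p,(496.7,-300.6,180)))
    if n=='top':print('tray',[(np.round(x['centre'],1),x['confidence']) for x in models.spot_point(p,'tray')[:2]],proj(p,(578.6,-132,0)))
cv2.imwrite('pics/crk.png',np.hstack(a))
E
```

```text
time_s: 8.22
eef_pos: [494.3, -300.3, 264.6]
ee_rot: [0.705, -0.704, -0.062, 0.062]
force: [-0.1, 0.5, 0.9]
grip_width: 0.53
[ 494.337 -300.289  264.601] yaw 0.1755634964088028 F [-0.062  0.475  0.87 ] w 0.5302620895536089 t 8.2167
in stand -114.288964428715 -94.50663319834288 264.6006665434437
dp to target [ 2.313 79.599 -0.755]
[(array([355. , 272.7]), 0.75), (array([429.7, 309.7]), 0.41)] [359.06227686 269.62434973]
[(array([400.4, 238.8]), 0.74)] [400.66806061 238.03637293]
tray [(array([329. , 216.4]), 0.67)] [329.95170484 214.86586127]
```

View pics/crk.png

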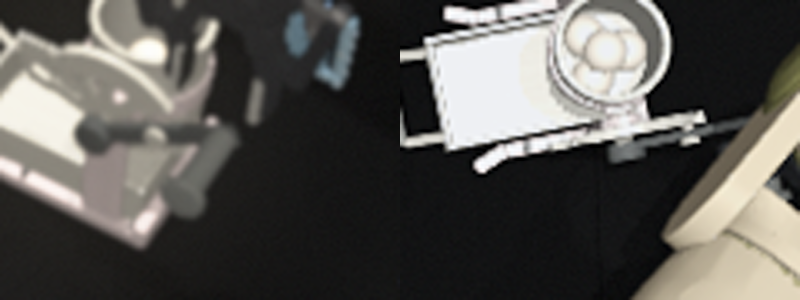

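The tray sits home between the rails, and the fingers are above the crank handle. I'll descend and grip.

```bash
python3 -m crank '[{"dp":[1,25,0],"roll":0,"gripper":120},{"dp":[1,50,0],"roll":0,"gripper":120},{"dp":[1,68,0],"roll":0,"gripper":120},{"dp":[1,78,0],"roll":0,"gripper":120},{"dp":[1,78,0],"roll":0,"gripper":120}]';python3 where.py
```

```text
time_s: 8.88
eef_pos: [495.6, -297.7, 185.3]
ee_rot: [0.705, -0.703, -0.062, 0.064]
force: [0.3, 0.1, -0.3]
grip_width: 0.529
[ 495.635 -297.732  185.284] yaw 0.17907295778620358 F [ 0.29   0.118 -0.255] w 0.5291937041604053 t 8.8833
in stand -112.53551744315261 -92.23741437302651 185.28381694697165
```

```bash
python3 -m crank '[{"dp":[0,0,0],"roll":0,"gripper":170},{"dp":[0,0,0],"roll":0,"gripper":200},{"dp":[0,0,0],"roll":0,"gripper":255},{"dp":[0,0,0],"roll":0,"gripper":255},{"dp":[0,0,0],"roll":0,"gripper":255},{"dp":[0,0,0],"roll":0,"gripper":255}]' 60;python3 where.py
```

```text
time_s: 9.38
eef_pos: [496.4, -298.6, 187.6]
ee_rot: [-0.704, 0.704, 0.063, -0.062]
force: [2.6, 3.8, 0.1]
grip_width: 0.208
[ 496.37  -298.625  187.567] yaw 0.1782237036396156 F [2.593 3.836 0.115] w 0.20766019145360493 t 9.3833
in stand -111.98083837302286 -93.25158423407424 187.56702013737808
```

```bash
python3 -m crank '[{"dp":[-5,0,0],"roll":0,"gripper":255},{"dp":[-10,0,0],"roll":0,"gripper":255},{"dp":[-15,0,0],"roll":0,"gripper":255},{"dp":[-15,0,0],"roll":0,"gripper":255},{"dp":[-15,0,0],"roll":0,"gripper":255}]' 80;python3 where.py
```

```text
time_s: 9.8
eef_pos: [482.6, -301.0, 187.5]
ee_rot: [-0.704, 0.704, 0.064, -0.061]
force: [11.8, 5.5, -2.9]
grip_width: 0.204
[ 482.576 -301.028  187.489] yaw 0.17796533455410438 F [11.81   5.529 -2.895] w 0.20426441265570913 t 9.8
in stand -125.98074690149105 -93.03397866057023 187.48897083372552
```

Pulled 14 mm out against about 13 N of spring, so the lock is free. Now the swing, starting 60° back in 5° steps.

```bash
python3 -m crank '[{"dp":[0,-8.1,5.2],"roll":0,"gripper":255},{"dp":[0,-15.7,11],"roll":0,"gripper":255},{"dp":[0,-22.8,17.5],"roll":0,"gripper":255},{"dp":[0,-29.3,24.6],"roll":0,"gripper":255},{"dp":[0,-35.1,32.2],"roll":0,"gripper":255},{"dp":[0,-40.3,40.3],"roll":0,"gripper":255},{"dp":[0,-44.7,48.8],"roll":0,"gripper":255},{"dp":[0,-48.4,57.7],"roll":0,"gripper":255},{"dp":[0,-51.3,66.8],"roll":0,"gripper":255},{"dp":[0,-53.3,76.2],"roll":0,"gripper":255}]';python3 where.py
```

```text
time_s: 10.63
eef_pos: [471.2, -230.1, 245.7]
ee_rot: [-0.699, 0.71, 0.068, -0.058]
force: [13.0, -6.2, 11.8]
grip_width: 0.197
[ 471.189 -230.126  245.69 ] yaw 0.17721089915789504 F [12.951 -6.234 11.76 ] w 0.19659922304967156 t 10.6333
in stand -123.91215455906243 -21.252853868911345 245.689958681388
```

```bash
python3 -m crank '[{"dp":[-1,-3.3,9.5],"roll":0,"gripper":255},{"dp":[-1,-4.7,19.1],"roll":0,"gripper":255},{"dp":[-1,-4.3,28.7],"roll":0,"gripper":255},{"dp":[-1,-3,38.2],"roll":0,"gripper":255},{"dp":[-1,-0.9,47.6],"roll":0,"gripper":255},{"dp":[-1,1.9,56.7],"roll":0,"gripper":255},{"dp":[-1,5.6,65.6],"roll":0,"gripper":255}]' 50;python3 where.py
```

```text
time_s: 11.22
eef_pos: [457.9, -163.7, 238.0]
ee_rot: [-0.701, 0.707, 0.067, -0.059]
force: [11.2, -3.5, 11.4]
grip_width: 0.2
[ 457.871 -163.698  238.018] yaw 0.17763233834791115 F [11.18  -3.482 11.357] w 0.199759682538825 t 11.2167
in stand -124.57829141279373 46.49359721321743 238.01814848641285
```

```bash
python3 -m crank '[{"dp":[0,2.6,5.1],"roll":0,"gripper":255},{"dp":[0,5.4,10.2],"roll":0,"gripper":255},{"dp":[0,8.5,15],"roll":0,"gripper":255},{"dp":[0,11.8,19.7],"roll":0,"gripper":255},{"dp":[0,15.4,24.2],"roll":0,"gripper":255},{"dp":[0,15.4,24.2],"roll":0,"gripper":255},{"dp":[0,15.4,24.2],"roll":0,"gripper":255},{"dp":[0,15.4,24.2],"roll":0,"gripper":255}]' 50;python3 where.py; python3 - <<'E'
from h import *
a=[]
for n in('scene','top'):
    p=eyes.capture(n); c=np.round(proj(p,(560,-160,120))).astype(int)
    a.append(cv2.resize(p['color'][c[1]-45:c[1]+45,c[0]-60:c[0]+60,::-1],(400,300),interpolation=cv2.INTER_CUBIC))
cv2.imwrite('pics/tip.png',np.hstack(a))
E
```

```text
time_s: 11.88
eef_pos: [451.7, -138.6, 220.9]
ee_rot: [-0.704, 0.705, 0.064, -0.062]
force: [3.7, 4.7, 7.2]
grip_width: 0.199
[ 451.665 -138.616  220.864] yaw 0.17763468954979833 F [3.708 4.651 7.155] w 0.19894442306744772 t 11.8833
in stand -125.98627547396994 72.29415831009638 220.86430776507885
```

View pics/tip.png

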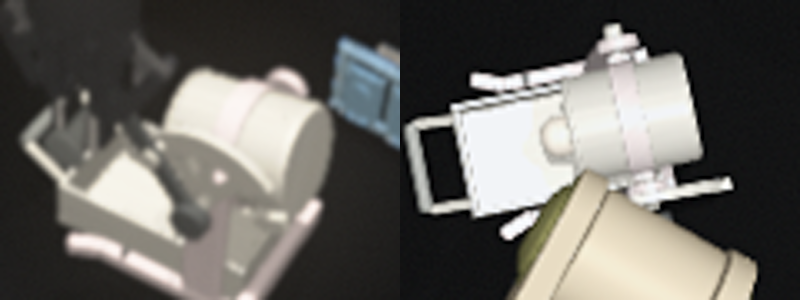

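The pot is at about 100° and a ball is starting to roll out, with the tray still home. Now I'll loosen to a loose cage so the crank can slide, re-centre the fingers and feel for the notch.

```bash
python3 -m crank '[{"dp":[0,0,0],"roll":0,"gripper":184},{"dp":[0,0,0],"roll":0,"gripper":184},{"dp":[3,2,0],"roll":0,"gripper":184},{"dp":[6,4,0],"roll":0,"gripper":184},{"dp":[6,4,0],"roll":0,"gripper":184}]' 30;python3 where.py; python3 - <<'E'
from h import *
p=eyes.capture('scene')
st=np.load('poses.npy')[0];c,k=np.cos(st[2]),np.sin(st[2])
for l in('crank_grip','lock_pin'):print(l,[(np.round(x['centre'],1),x['confidence']) for x in models.spot_point(p,l)[:2]])
for tilt in(1.6,1.7,1.8,1.9):
  for out in(0,6.5,14):
    a=tilt-1.047;X=(-112-out,110*np.sin(a),125+110*np.cos(a));print(tilt,out,proj(p,(st[0]+c*X[0]-k*X[1],st[1]+k*X[0]+c*X[1],X[2])))
E
```

```text
time_s: 12.4
eef_pos: [456.9, -137.1, 214.8]
ee_rot: [0.704, -0.704, -0.063, 0.063]
force: [0.1, 0.3, -0.1]
grip_width: 0.282
[ 456.941 -137.126  214.803] yaw 0.17838921600856544 F [ 0.115  0.285 -0.095] w 0.28202706355176044 t 12.4
in stand -120.5247992048422 72.77159940420157 214.80333528330843
crank_grip [(array([291.6, 232.8]), 0.58)]
lock_pin [(array([314.7, 237.5]), 0.94), (array([293.3, 233.9]), 0.57)]
1.6 0 [299.71421122 231.29019749]
1.6 6.5 [298.25281289 232.98697625]
1.6 14 [296.55119439 234.9626663 ]
1.7 0 [296.30941398 231.75939963]
1.7 6.5 [294.84541583 233.44462281]
1.7 14 [293.14089359 235.40671574]
1.8 0 [293.20062345 232.59496271]
1.8 6.5 [291.73573208 234.26983375]
1.8 14 [290.03029594 236.2197296 ]
1.9 0 [290.41371998 233.77913338]
1.9 6.5 [288.94958867 235.44489783]
1.9 14 [287.24516459 237.38404701]
```

```bash
python3 -m crank '[{"dp":[0,2,2.1],"roll":0,"gripper":184},{"dp":[0,3.9,4.3],"roll":0,"gripper":184},{"dp":[0,5.9,6.4],"roll":0,"gripper":184},{"dp":[0,7.9,8.4],"roll":0,"gripper":184},{"dp":[0,7.9,8.4],"roll":0,"gripper":184}]';python3 where.py
```

```text
time_s: 12.97
eef_pos: [454.9, -128.3, 207.0]
ee_rot: [0.705, -0.704, -0.063, 0.063]
force: [-0.5, 0.2, 0.4]
grip_width: 0.275
[ 454.94  -128.284  207.   ] yaw 0.1784000389040371 F [-0.469  0.244  0.367] w 0.27471117990019356 t 12.9667
in stand -120.83719996520323 81.83156918409331 207.00039394938185
```

```bash
python3 -m crank '[{"dp":[0,2,2],"roll":0,"gripper":184},{"dp":[0,4.2,3.9],"roll":0,"gripper":184},{"dp":[0,4.2,3.9],"roll":0,"gripper":184}]';python3 where.py
```

```text
time_s: 13.22
eef_pos: [454.2, -124.4, 202.6]
ee_rot: [0.705, -0.704, -0.063, 0.063]
force: [-0.1, -0.4, -0.4]
grip_width: 0.277
[ 454.175 -124.376  202.646] yaw 0.1783535997790948 F [-0.115 -0.357 -0.449] w 0.27713514780441373 t 13.2167
in stand -120.85800812844191 85.81368086801436 202.64640411374415
```

```bash
python3 -m crank '[{"dp":[0,2.2,2],"roll":0,"gripper":184},{"dp":[0,4.5,3.7],"roll":0,"gripper":184},{"dp":[0,4.5,3.7],"roll":0,"gripper":184}]';python3 where.py
```

```text
time_s: 13.47
eef_pos: [453.5, -120.8, 198.1]
ee_rot: [0.705, -0.704, -0.063, 0.063]
force: [0.4, -0.2, -0.6]
grip_width: 0.282
[ 453.486 -120.77   198.111] yaw 0.17842485670645197 F [ 0.369 -0.184 -0.584] w 0.2821069081279929 t 13.4667
in stand -120.86104431410428 89.48494193404493 198.11052539905629
```

There's no push force yet, so I'll check that the handle is still in the cage.

```bash
python3 - <<'E'
from h import *
a=[]
for n in('scene','top'):
    p=eyes.capture(n); c=np.round(proj(p,(530,-140,130))).astype(int)
    a.append(cv2.resize(p['color'][c[1]-40:c[1]+40,c[0]-40:c[0]+40,::-1],(400,400),interpolation=cv2.INTER_CUBIC))
    for l in('crank_grip','lock_pin'):print(l,[(np.round(x['centre'],1),x['confidence']) for x in models.spot_point(p,l)[:2]])
    print(c,'tcp',proj(p,tool()[0]))
cv2.imwrite('pics/cage.png',np.hstack(a))
E
```

```text
crank_grip [(array([287.4, 231. ]), 0.65)]
lock_pin [(array([308.1, 239.8]), 0.7)]
[312 242] tcp [286.22061026 234.64174814]
crank_grip [(array([189.2, 183.5]), 0.56), (array([355.8, 207.3]), 0.33)]
lock_pin []
[337 228] tcp [333.68240292 255.63215686]
```

View pics/cage.png

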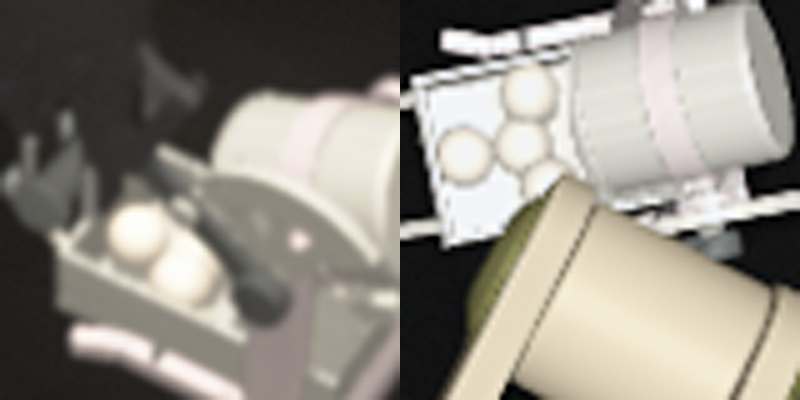

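All four balls are in the tray, the pot is at about 110° and the handle is still between the fingers. I'll keep feeling.

```bash
python3 -m crank '[{"dp":[0,2.3,1.7],"roll":0,"gripper":184},{"dp":[0,4.6,3.4],"roll":0,"gripper":184},{"dp":[0,4.6,3.4],"roll":0,"gripper":184}]';python3 where.py
```

```text
time_s: 14.02
eef_pos: [453.1, -117.8, 193.7]
ee_rot: [0.704, -0.704, -0.063, 0.063]
force: [-0.1, 0.3, -0.9]
grip_width: 0.277
[ 453.07 -117.77  193.67] yaw 0.1782979031274997 F [-0.101  0.268 -0.887] w 0.277404738281737 t 14.0167
in stand -120.70919093376932 92.50933943011563 193.66950487559913
```

```bash
python3 -m crank '[{"dp":[0,2.4,1.6],"roll":0,"gripper":184},{"dp":[0,4.8,3.2],"roll":0,"gripper":184},{"dp":[0,4.8,3.2],"roll":0,"gripper":184}]';python3 where.py; python3 - <<'E'
from h import *
st=np.load('poses.npy')[0];c,k=np.cos(st[2]),np.sin(st[2])
p=eyes.capture('scene')
for l in('crank_grip','lock_pin'):print(l,[(np.round(x['centre'],1),x['confidence']) for x in models.spot_point(p,l)[:2]])
for tilt in(1.8,1.9,2,2.1):
  for out in(0,6.5):
    a=tilt-1.047;f=lambda X:np.round(proj(p,(st[0]+c*X[0]-k*X[1],st[1]+k*X[0]+c*X[1],X[2])),1)
    print(tilt,out,f((-112-out,110*np.sin(a),125+110*np.cos(a))),f((-76-out,56*np.sin(a),125+56*np.cos(a))))
E
```

```text
time_s: 14.27
eef_pos: [452.6, -114.7, 188.9]
ee_rot: [0.704, -0.704, -0.063, 0.063]
force: [0.7, -1.1, -0.4]
grip_width: 0.284
[ 452.598 -114.66   188.923] yaw 0.17838175870226822 F [ 0.708 -1.097 -0.357] w 0.28423942599831636 t 14.2667
in stand -120.5916307973384 95.65284328301095 188.92280850015342
crank_grip [(array([284.7, 236.6]), 0.73)]
lock_pin [(array([311.5, 239.9]), 0.88), (array([306.6, 254.2]), 0.34)]
1.8 0 [293.2 232.6] [314. 241.]
1.8 6.5 [291.7 234.3] [312.7 242.7]
1.9 0 [290.4 233.8] [312.5 241.6]
1.9 6.5 [288.9 235.4] [311.2 243.2]
2 0 [288.  235.3] [311.2 242.3]
2 6.5 [286.5 236.9] [309.9 243.9]
2.1 0 [285.9 237.1] [310.1 243.2]
2.1 6.5 [284.4 238.8] [308.8 244.8]
```

```bash
python3 -m crank '[{"dp":[0,2.5,1.5],"roll":0,"gripper":184},{"dp":[0,5,2.9],"roll":0,"gripper":184},{"dp":[0,5,2.9],"roll":0,"gripper":184}]';python3 where.py
```

```text
time_s: 14.67
eef_pos: [452.1, -111.8, 183.9]
ee_rot: [0.704, -0.704, -0.063, 0.063]
force: [-0.4, -1.5, -0.0]
grip_width: 0.279
[ 452.076 -111.839  183.916] yaw 0.1782693726202996 F [-0.41  -1.473 -0.028] w 0.278711960220194 t 14.6667
in stand -120.5764795424419 98.52186538808874 183.9164562947024
```

```bash
python3 -m crank '[{"dp":[0,2.5,1.4],"roll":0,"gripper":184},{"dp":[0,5.1,2.7],"roll":0,"gripper":184},{"dp":[0,5.1,2.7],"roll":0,"gripper":184}]';python3 where.py; python3 - <<'E'
from h import *
p=eyes.capture('scene')
for l in('crank_grip','lock_pin'):print(l,[(np.round(x['centre'],1),x['confidence']) for x in models.spot_point(p,l)[:2]])
cv2.imwrite('pics/cage2.png',cv2.resize(p['color'][195:275,260:370,::-1],None,fx=7,fy=7,interpolation=cv2.INTER_CUBIC))
E
```

```text
time_s: 14.92
eef_pos: [451.6, -109.1, 178.8]
ee_rot: [0.704, -0.704, -0.063, 0.063]
force: [-0.4, -1.2, -0.4]
grip_width: 0.276
[ 451.551 -109.149  178.76 ] yaw 0.17834391074458153 F [-0.359 -1.205 -0.36 ] w 0.2763423056050713 t 14.9167
in stand -120.58991781312702 101.26304900622355 178.75959141105585
crank_grip [(array([285.3, 239.9]), 0.8)]
lock_pin [(array([309., 244.]), 0.68), (array([172.2, 184.5]), 0.62)]
```

View pics/cage2.png

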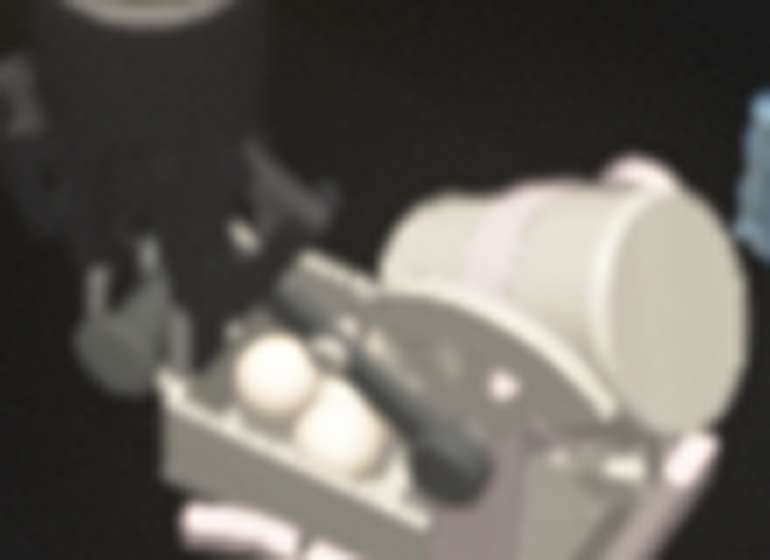

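The handle's flange shows at crop (120,345), i.e. image (277,244), with the fingers on the bar. I'll compute the tilt from the flange.

```bash
python3 - <<'E'
from h import *
st=np.load('poses.npy')[0];c,k=np.cos(st[2]),np.sin(st[2])
p=eyes.capture('scene')
f=lambda X:np.round(proj(p,(st[0]+c*X[0]-k*X[1],st[1]+k*X[0]+c*X[1],X[2])),1)
print('hub',f((-88,0,125)))
for t in(1.75,1.85,1.95,2.05,2.15,2.25):
  a=t-1.047;print(t,[(o,f((-141-o,110*np.sin(a),125+110*np.cos(a))),f((-88-o,110*np.sin(a),125+110*np.cos(a)))) for o in(0,6.5,14)])
E
```

```text
hub [324.8 261.9]
1.75 [(0, array([288.1, 239.7]), array([300., 226.])), (6.5, array([286.6, 241.5]), array([298.6, 227.7])), (14, array([284.8, 243.5]), array([296.9, 229.6]))]
1.85 [(0, array([285.1, 240.7]), array([297.1, 227.1])), (6.5, array([283.6, 242.4]), array([295.6, 228.7])), (14, array([281.8, 244.5]), array([294. , 230.6]))]
1.95 [(0, array([282.5, 242. ]), array([294.4, 228.5])), (6.5, array([281. , 243.7]), array([293. , 230.1])), (14, array([279.2, 245.7]), array([291.4, 232. ]))]
2.05 [(0, array([280.3, 243.6]), array([292.2, 230.2])), (6.5, array([278.8, 245.4]), array([290.8, 231.8])), (14, array([277. , 247.4]), array([289.1, 233.6]))]
2.15 [(0, array([278.4, 245.6]), array([290.3, 232.1])), (6.5, array([276.9, 247.3]), array([288.8, 233.7])), (14, array([275.1, 249.3]), array([287.2, 235.6]))]
2.25 [(0, array([276.9, 247.8]), array([288.7, 234.4])), (6.5, array([275.4, 249.5]), array([287.3, 236. ])), (14, array([273.6, 251.5]), array([285.7, 237.8]))]
```

```bash
python3 -m crank '[{"dp":[0,2.5,1.2],"roll":0,"gripper":190},{"dp":[0,5.2,2.4],"roll":0,"gripper":190},{"dp":[0,5.2,2.4],"roll":0,"gripper":190}]';python3 where.py
```

```text
time_s: 15.37
eef_pos: [452.2, -108.6, 174.9]
ee_rot: [-0.703, 0.706, 0.064, -0.062]
force: [2.4, -8.7, 2.9]
grip_width: 0.259
[ 452.245 -108.616  174.886] yaw 0.17820405549671497 F [ 2.373 -8.728  2.866] w 0.25890072709839534 t 15.3667
in stand -119.80800354628302 101.65604733392452 174.88608927088796
```

```bash
python3 -m crank '[{"dp":[0,2.6,1.1],"roll":0,"gripper":190},{"dp":[0,5.3,2.1],"roll":0,"gripper":190},{"dp":[0,5.3,2.1],"roll":0,"gripper":190}]';python3 where.py
```

```text
time_s: 15.62
eef_pos: [452.9, -108.0, 170.6]
ee_rot: [-0.701, 0.707, 0.065, -0.061]
force: [3.3, -15.9, 7.4]
grip_width: 0.256
[ 452.901 -107.961  170.645] yaw 0.1781079295242612 F [  3.285 -15.907   7.397] w 0.25616582618480055 t 15.6167
in stand -119.04152477057903 102.17687014242844 170.64516276563694
```

The push force has built to 16 N, so either it's the notch stop or just swing resistance. To tell which, I'll back off and find the flange in -x: contact near -128.5 means the pin is home, near -135 means it's riding on the plate.

```bash
python3 -m crank '[{"dp":[0,-4,-4],"roll":0,"gripper":190},{"dp":[-3,-4,-4],"roll":0,"gripper":190},{"dp":[-5,-4,-4],"roll":0,"gripper":190},{"dp":[-5,-4,-4],"roll":0,"gripper":190}]';python3 where.py
```

```text
time_s: 15.95
eef_pos: [447.0, -110.4, 173.0]
ee_rot: [-0.704, 0.705, 0.064, -0.062]
force: [3.5, -4.3, 1.9]
grip_width: 0.255
[ 446.958 -110.376  172.991] yaw 0.1779965389810745 F [ 3.544 -4.315  1.948] w 0.2552882693507421 t 15.95
in stand -125.33114316806548 100.91612244956985 172.9913509729421
```

```bash
python3 -m crank '[{"dp":[-1.5,0,0],"roll":0,"gripper":190},{"dp":[-3,0,0],"roll":0,"gripper":190},{"dp":[-3,0,0],"roll":0,"gripper":190}]';python3 where.py
```

```text
time_s: 16.2
eef_pos: [444.1, -110.9, 172.9]
ee_rot: [-0.704, 0.705, 0.064, -0.062]
force: [3.9, -6.0, 1.0]
grip_width: 0.258
[ 444.138 -110.855  172.949] yaw 0.17815649895830452 F [ 3.884 -6.039  0.961] w 0.25766771903419905 t 16.2
in stand -128.190511491141 100.97211038253056 172.94898130577624
```

```bash
python3 -m crank '[{"dp":[-1.5,0,0],"roll":0,"gripper":190},{"dp":[-2,0,0],"roll":0,"gripper":190},{"dp":[-2,0,0],"roll":0,"gripper":190}]';python3 where.py
```

```text
time_s: 16.45
eef_pos: [442.4, -111.2, 173.0]
ee_rot: [-0.704, 0.705, 0.064, -0.062]
force: [4.8, -4.7, -0.1]
grip_width: 0.253
[ 442.417 -111.201  172.981] yaw 0.17804445230488636 F [ 4.755 -4.741 -0.117] w 0.2534486860620086 t 16.45
in stand -129.94617063622795 100.95459954488915 172.98055730189284
```

```bash
python3 -m crank '[{"dp":[-1,0,-3],"roll":0,"gripper":190},{"dp":[-2,0,-3],"roll":0,"gripper":190},{"dp":[-2,0,-3],"roll":0,"gripper":190}]';python3 where.py
```

```text
time_s: 16.7
eef_pos: [441.0, -113.3, 172.9]
ee_rot: [0.705, -0.704, -0.064, 0.062]
force: [8.2, 2.6, 2.2]
grip_width: 0.257
[ 441.037 -113.313  172.913] yaw 0.17765571312150175 F [8.225 2.559 2.166] w 0.25663803138822455 t 16.7
in stand -131.69611668970384 99.13776914786655 172.91261552743282
```

```bash
python3 -m crank '[{"dp":[-1,0,0],"roll":0,"gripper":190},{"dp":[-2,0,0],"roll":0,"gripper":190},{"dp":[-2,0,0],"roll":0,"gripper":190}]';python3 where.py
```

```text
time_s: 16.95
eef_pos: [439.2, -113.6, 172.9]
ee_rot: [0.705, -0.704, -0.064, 0.062]
force: [7.8, 2.8, 0.4]
grip_width: 0.257
[ 439.184 -113.64   172.915] yaw 0.17770280679743536 F [7.787 2.795 0.39 ] w 0.2570395446273634 t 16.95
in stand -133.57844402058512 99.16218502147782 172.91532992264015
```

```bash
python3 -m crank '[{"dp":[-1,0,0],"roll":0,"gripper":190},{"dp":[-2,0,0],"roll":0,"gripper":190},{"dp":[-2,0,0],"roll":0,"gripper":190}]';python3 where.py
```

```text
time_s: 17.2
eef_pos: [437.3, -114.0, 172.9]
ee_rot: [0.705, -0.704, -0.064, 0.061]
force: [10.1, 2.8, 0.5]
grip_width: 0.256
[ 437.28  -113.996  172.935] yaw 0.1777248382307458 F [10.098  2.843  0.523] w 0.25605115232945097 t 17.2
in stand -135.51540902577273 99.16860933682423 172.93453549076193
```

Contact came at about -131 with 8 N, which is the home spring value, then only a slow rise. That suggests the pin was home. I'll return and confirm with a firmer forward push.

```bash
python3 -m crank '[{"dp":[5,0,0],"roll":0,"gripper":190},{"dp":[10,0,0],"roll":0,"gripper":190},{"dp":[15,0,0],"roll":0,"gripper":190},{"dp":[15,0,3],"roll":0,"gripper":190},{"dp":[15,0,5],"roll":0,"gripper":190},{"dp":[15,0,5],"roll":0,"gripper":190}]';python3 where.py
```

```text
time_s: 17.7
eef_pos: [451.3, -109.2, 172.5]
ee_rot: [-0.702, 0.706, 0.064, -0.062]
force: [9.6, -16.5, -10.7]
grip_width: 0.255
[ 451.288 -109.242  172.532] yaw 0.17851639909111514 F [  9.647 -16.519 -10.702] w 0.2551875269446851 t 17.7
in stand -120.86489402678973 101.22029740866051 172.53168587646698
```

```bash
python3 -m crank '[{"dp":[0,2,2],"roll":0,"gripper":190},{"dp":[0,4,4],"roll":0,"gripper":190},{"dp":[0,4,4],"roll":0,"gripper":190}]';python3 where.py
```

```text
time_s: 17.95
eef_pos: [451.3, -107.7, 170.3]
ee_rot: [-0.7, 0.708, 0.065, -0.061]
force: [3.3, -29.1, 2.3]
grip_width: 0.254
[ 451.318 -107.685  170.303] yaw 0.17835120939573632 F [  3.294 -29.103   2.337] w 0.2535440440124367 t 17.95
in stand -120.5447988787575 102.74448941343135 170.30308168083732
```

```bash
python3 -m crank '[{"dp":[0,0,2],"roll":0,"gripper":190},{"dp":[0,0,4],"roll":0,"gripper":190},{"dp":[0,0,4],"roll":0,"gripper":190}]';python3 where.py
```

```text
time_s: 18.2
eef_pos: [451.4, -107.0, 170.4]
ee_rot: [-0.698, 0.711, 0.065, -0.06]
force: [6.3, -50.0, -6.8]
grip_width: 0.257
[ 451.422 -107.014  170.439] yaw 0.17792173431095132 F [  6.286 -50.024  -6.837] w 0.2568486157604998 t 18.2
in stand -120.31756382913922 103.38369177632168 170.43929182251853
```

It holds firm at 50 N, so the crank is locked in the notch. I'll relax, open, lift off and look.

```bash
python3 -m crank '[{"dp":[0,-3,-6],"roll":0,"gripper":190},{"dp":[0,-3,-12],"roll":0,"gripper":190},{"dp":[0,-3,-12],"roll":0,"gripper":120},{"dp":[0,-3,-12],"roll":0,"gripper":120},{"dp":[0,-3,-12],"roll":0,"gripper":120}]';python3 where.py;  python3 -m crank '[{"dp":[0,-20,0],"roll":0,"gripper":120},{"dp":[0,-50,0],"roll":0,"gripper":120},{"dp":[0,-85,0],"roll":0,"gripper":120},{"dp":[-30,-120,0],"roll":0,"gripper":120},{"dp":[-70,-120,0],"roll":0,"gripper":120},{"dp":[-110,-120,0],"roll":0,"gripper":120},{"dp":[-140,-120,0],"roll":0,"gripper":120},{"dp":[-140,-120,0],"roll":0,"gripper":120}]';python3 where.py; python3 - <<'E'
from h import *
a=[]
st=np.load('poses.npy')[0];c,k=np.cos(st[2]),np.sin(st[2])
for n in('scene','top'):
    p=eyes.capture(n); q=np.round(proj(p,(530,-140,130))).astype(int)
    a.append(cv2.resize(p['color'][q[1]-42:q[1]+42,q[0]-40:q[0]+40,::-1],(400,420),interpolation=cv2.INTER_CUBIC))
    for l in('crank_grip','lock_pin'):print(l,[(np.round(x['centre'],1),round(x['confidence'],2)) for x in models.spot_point(p,l)[:2]])
    f=lambda X:np.round(proj(p,(st[0]+c*X[0]-k*X[1],st[1]+k*X[0]+c*X[1],X[2])),1)
    for t in(1.95,2.05,2.15):
        b=t-1.047;print(q,t,[(o,*f((-112-o,1.3+110*np.sin(b),125+110*np.cos(b))),*f((-139.5-o,1.3+110*np.sin(b),125+110*np.cos(b)))) for o in(0,6.5)])
cv2.imwrite('pics/end.png',np.hstack(a))
E
```

```text
time_s: 18.62
eef_pos: [450.7, -110.4, 171.5]
ee_rot: [0.705, -0.704, -0.063, 0.063]
force: [0.3, -0.9, -0.4]
grip_width: 0.53
[ 450.66  -110.439  171.488] yaw 0.17866663635858868 F [ 0.281 -0.872 -0.424] w 0.529578796862182 t 18.6167
in stand -121.7058681645198 100.16165598921364 171.48844804084513
time_s: 19.28
eef_pos: [310.0, -135.4, 291.8]
ee_rot: [-0.704, 0.705, 0.062, -0.062]
force: [0.5, 0.4, 0.4]
grip_width: 0.528
[ 309.989 -135.436  291.808] yaw 0.17643392356376209 F [0.546 0.426 0.392] w 0.5279759938053303 t 19.2833
in stand -264.5704410462646 101.90187708652383 291.80788649316355
crank_grip [(array([286.3, 236.9]), 0.83), (array([309. , 259.8]), 0.49)]
lock_pin [(array([309. , 241.5]), 0.92)]
[312 242] 1.95 [(0, np.float64(288.7), np.float64(234.3), np.float64(282.4), np.float64(241.4)), (6.5, np.float64(287.2), np.float64(235.9), np.float64(280.9), np.float64(243.1))]
[312 242] 2.05 [(0, np.float64(286.4), np.float64(236.0), np.float64(280.2), np.float64(243.0)), (6.5, np.float64(285.0), np.float64(237.6), np.float64(278.6), np.float64(244.8))]
[312 242] 2.15 [(0, np.float64(284.5), np.float64(237.9), np.float64(278.3), np.float64(245.0)), (6.5, np.float64(283.1), np.float64(239.6), np.float64(276.8), np.float64(246.7))]
crank_grip [(array([330.6, 251. ]), 0.77), (array([308.5, 219.1]), 0.5)]
lock_pin [(array([342. , 232.5]), 0.56)]
[337 228] 1.95 [(0, np.float64(333.2), np.float64(252.3), np.float64(335.5), np.float64(262.7)), (6.5, np.float64(333.7), np.float64(254.8), np.float64(336.1), np.float64(265.2))]
[337 228] 2.05 [(0, np.float64(330.5), np.float64(252.9), np.float64(332.8), np.float64(263.2)), (6.5, np.float64(331.1), np.float64(255.3), np.float64(333.4), np.float64(265.6))]
[337 228] 2.15 [(0, np.float64(328.2), np.float64(253.3), np.float64(330.5), np.float64(263.6)), (6.5, np.float64(328.7), np.float64(255.7), np.float64(331.0), np.float64(266.0))]
```

View pics/end.png

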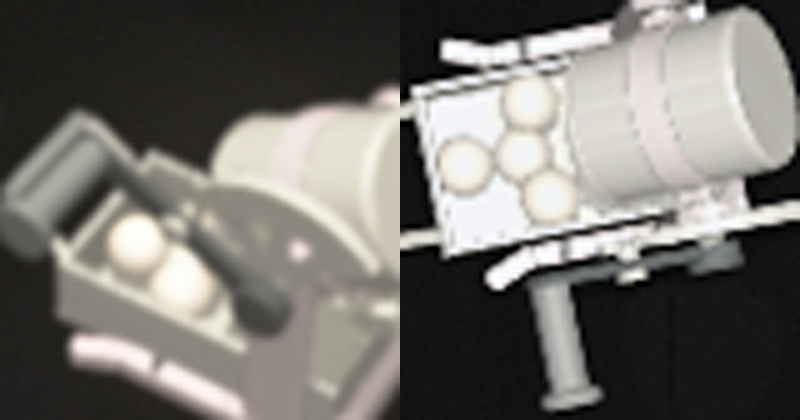

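The final picture shows the four balls in the tray, and the tray is in the same place relative to the rails as when it was pushed home. The crank handle points match tilt ≈ 2.05 with the pin home: top (330.6,251.0), scene (286.3,236.9). The robot is clear, so I'm handing in.

```bash
python3 -c "
from rig import ctrl
print(ctrl.finish_job())"
```

```text
the job is handed in; nothing more can be done
None
```

The job is handed in at about 19 s on the robot's clock. My last checks suggest it meets the end conditions, though `finish_job` reports no verdict.

**What I did:** I slid the tray in by its handle until it met the crossbar with about 18 N. Then I pulled the crank out 14 mm and swung it with the pot. From about 1.75 rad I held the handle loosely and felt for the notch.

**Last checks:**
- **Lock:** a 50 N forward push on the handle moved it less than 1 mm.
- **Pin:** I judge it fully home. The handle's position in both pictures fits a tilt of about 2.05 rad with the pin home. A pull on the flange first met about 8 N, the home spring value.
- **Tray and balls:** all four balls show in the tray. The tray lies in the same place between the rails as when I pushed it home.
- **Glassware:** I didn't measure it again at the end. The arm stayed clear of it, and no unexpected contact forces showed.

**Weaker evidence:** my first test of the pin alone was ambiguous. The flange touched at -131 mm, where I expected -128.5 if home or -135 if riding on the plate. Comparing the flange with its place in the first picture then pointed to home. There was also almost no force during part of the loose swing, when 2 to 8 N was expected, but the pictures showed the crank following.

I viewed 11 pictures, within the limit of 12 but more than the 8 planned.

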